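# Try, free and hold up the lid of a screen exposure unit

## Robot

A 6-joint arm with a two-finger parallel gripper is mounted at the origin on the work surface. World frame = base frame: x ahead of the robot, y to its left, z up, the work surface at z = 0. Lengths are in mm, angles in rad, forces in N, time in s.
With the tool pointing down it reaches from about 350 to 775 mm from the base axis. Payload 5.5 kg.
Tool frame: the origin (TCP) lies at the very end of the fingers, on their centre line; the grasp point (between the pads) lies 19 mm behind it (ctrl.hold_point_z is the distance from the TCP to the grasp point, in mm); z points along the fingers, y is the line along which they close (so a half turn about z gives the same grasp; the last joint's range is limited). The gripper opens to 85 mm and grips with 20 to 120 N. Pads are 22 mm wide; open, the fingers measure 114 mm over their backs; the gripper's body (76 mm by 85 mm) begins 54 mm behind the grasp point. The pads swing forward as they close: fully open they stand 13 mm farther back than shut.
Start: joints at [-1.474, 0.313, 0.046, 1.304, 0, 1.431], TCP at [134.884, -558.998, 231.323] pointing down, gripper open.
Joint ranges: [-2.76, 2.76], [-0.86, 1.69], [-1.03, 1.26], [-2.2, 2.34], [-1.47, 1.5], [-3.14, 3.14]. Speed limits (rad/s): [2.57, 2.57, 3.14, 3.14, 3.14, 3.14].

## Interface

Orientations are given as a 3x3 rotation matrix whose columns are the frame's x, y, z axes.
In Python, from plant import ctrl, planner, eyes, models gives the robot as it stands. The module is installed in compiled form; this text tells all that it offers. Calls block until the motion is done:
- ctrl.goto(position, orientation): joint-space move of the TCP to a pose.
- ctrl.move_straight(position, ori=None, v=150, until_force=None): straight line of the TCP; ori=None keeps the orientation; v is the mean speed in mm/s. With until_force (N) it stops when the force on the tool has changed by that much, and returns True; else False.
- ctrl.goto_joints(angles): joint-space move.
- ctrl.command_gripper(opening, squeeze=None): opening from 0.0 (shut) to 1.0 (fully open); squeeze is the grip in N (None keeps the last); returns when the fingers have stopped.
- ctrl.pause(seconds).
- planner.inverse_kinematics(position, orientation): joint angles nearest the present ones, or None.
- eyes.capture(name): name is "scene" or "top"; returns a dict with "image" (400x640x3 uint8, red, green, blue), "depth" (400x640 float32, mm along the optical axis (not along the pixel's ray), 0 where there is no reading), "intrinsics" (3x3 intrinsics, pixels), "view" (4x4, takes a point from world to camera coordinates). Camera axes: x right, y up, looking along -z (the intrinsics and any distortion apply to the point x, -y, -z); pixel columns grow to the right and rows downward; lengths in mm; the calibration is good to about 2 mm. A picture is of the moment at which its call begins.
A pose or a line that the arm cannot do raises ctrl.IKError and nothing moves.
- ctrl.finish_job(): hands the job in; it is judged then, once.
Trained networks look in a picture, given as the dict that the camera call returned (one of the last four; its "shot" number tells which), for a name from the list of things; names that differ only in an ending like _2 or _b are one class to them, and where a whole thing is asked for, a point or a joint stands for the part that bears it (a point fixed in the world has none). Each returns a list of dicts, best first, with "conf" (0 to 1); they miss things now and then, are a little off and sometimes report something else, mostly with a low value. They report only what shows in the picture. A call takes as long as a camera call.
- models.masks_of(picture, query): "pixels" (400x640 bool, what is visible of it) and "location" ([column, row] in pixels, amid what is visible of it).
Readings, each from a call of its own:
- ctrl.read_time_s(): time.
- ctrl.read_joint_pos(): joint angles.
- ctrl.read_joint_vel(): joint speeds.
- ctrl.read_effort(): joint torques, N m.
- ctrl.read_position(): TCP position.
- ctrl.read_orientation(): TCP orientation.
- ctrl.read_wrist_force(): force on the tool from outside, world axes, zero at the start.
- ctrl.read_ft_torque(): the same for the moment, N m.
- ctrl.read_width(): opening from 0.0 (shut) to 1.0 (fully open).
- ctrl.read_finger_force(): force on a finger pad.
Only numpy, scipy, OpenCV 4.12 (cv2) and the standard library are available. Lean on these libraries where they do the work, as an engineer would, in place of code of your own. Each camera call takes 0.05 s, during which the arm holds its last target. There are 200 camera calls.

## Task

The screen in the exposure unit is done. Before you turn the red catch, tug the lid up by its black handle to feel whether the catch still holds it; if it does, turn the catch anticlockwise until it is clear, and do not force the lid. Then raise the lid by the handle at least 35 degrees and finish while still holding it open there, steady, with the gripper, so that the screen can be taken out; leave the ink tub, tape and squeegee where they are.

Things in the scene. Friction and masses are not known exactly. Their poses are not given: they have to be found in the camera images.
- exposure: bench-top exposure unit for printing screens, fixed: blue case 370 (x) by 440 (y) by 115 mm high, aluminium front rail, grey lid. Origin: centre of its underside on the bench; x points from the front rail to the hinge side, y to the left seen from the front, z up. Turned up to 0.25 rad. Rail top (x -185 to -126) and lid top (x -123 to +150, y -200 to +200) are flat, 115 mm above the bench
- lid (a joint): hinge of the lid, rad: 0 shut, grows as the handle side rises, stop at 1.2. Hinge line along the unit's y axis at unit x +150, z +100 mm. Takes 3 to 6 N at the handle to lift; no stay or spring: it falls shut when let go. Held by the catch it has free play: it comes up about 0.015 rad (4 mm at the handle) and stops hard; if not held it goes on rising
- handle_grip (a point): black round handle bar on the lid, 12 mm thick, 130 mm long along the unit's y axis, on two posts 120 mm apart. This point: middle of the bar, 42 mm above the lid's top; with the lid shut at unit x -90, y 0, z +157 mm, which is 240 mm in front of and 57 mm above the hinge line. Turns with the lid. Pinch it from above, one finger on the rail side and one on the hinge side
- catch (a joint): turn of the red catch, rad: 0 wing pointing at the lid, grows anticlockwise seen from above to its stop at 1.571 (wing along the rail, surely clear). A cam below, in line with the wing, reaches over a bracket hidden in the lid, which is not always set alike: the catch lets go somewhere from 0.4 to 1.0. Starts from 0.05 to 1.1, so only a tug tells. Stiff, 0.1 N m, stays where left
- catch_grip (a point): middle of the red wing of the catch, on its vertical turning axis: unit x -155, y +110, z +133.5 mm. The wing is 48 mm long, 12 mm thick and 25 mm tall, its underside 6 mm above the rail. This point's x axis runs along the wing and turns with it
- catch_tip (a point): the end of the red wing that points to the lid at 0, 24 mm from catch_grip
- tub: white ink tub with a blue lid, 104 mm across, 115 mm tall, left of the unit; leave alone. Origin: centre of its underside
- tape: roll of yellow tape lying flat, 100 mm across, 40 mm high, left of the unit; leave alone. Origin: centre of its underside
- squeegee: squeegee lying flat right of the unit, 250 mm long, 120 mm wide, 26 mm high, wooden handle, green blade; leave alone. Origin: centre of the wooden handle's underside

How it is judged (in metres and radians):
On the way, in this order (a step that is already met when the one before it is completed fails the run):
1. the lid is tugged up against its free play, or further, before the catch has been turned (value of joint lid above 0.009 rad and distance of catch_tip from where it was at the start of the episode below 0.006 m), for 0.15 s.
2. the lid is raised at least 35 degrees by its handle (value of joint lid above 0.59 rad and contact force between the fingers and handle_bar above 1 N), for 0.2 s.
At the end, for the whole second after the job is handed in: the lid stands still (slower than 0.06 rad/s) at 0.59 rad (34 degrees) or more, held up by the fingers on its handle bar (contact over 1 N); tub, tape and squeegee are within 20 mm of where they were (all of step 2 and velocity of joint lid between -0.06 and 0.06 rad/s and distance of each of tub, tape, squeegee from where it was at the start of the episode below 0.02 m); the arm keeps its last pose, push and grip.
It fails at once if the ink tub, tape or squeegee is shifted by more than 20 mm (distance of any of tub, tape, squeegee from where it was at the start of the episode above 0.02 m).
It fails at once if the lid is forced: pulled against the catch with more than 60 N (contact force between catch_cam and strike_bracket above 60 N).
It also fails if it takes over 64 s, if anything falls off the work surface, if the arm or the gripper's body presses on something with over 40 N, if the wrist force passes 120 N, or if a joint passes its speed limit or range.

## Working session

There is one attempt and no reset: what is moved stays moved. The work goes in short steps, each a Python script; the robot and the scene stay as the last script left them, time stands still between calls to the robot, and variables do not carry over. Pictures are saved under pics/ and viewed, at most 10 in all, crops included, and the job is handed in when it is done.

```bash
mkdir -p pics
cat > h.py <<'E'
import numpy as np, cv2
from plant import ctrl, planner, eyes, models
def world(p,px,d=None):
    """pixels (N,2) -> world using depth"""
    px=np.atleast_2d(px).astype(int); K=p["intrinsics"]
    if d is None: d=p["depth"][px[:,1],px[:,0]]
    x=(px[:,0]-K[0,2])/K[0,0]*d; y=(px[:,1]-K[1,2])/K[1,1]*d
    c=np.c_[x,-y,-d,np.ones(len(px))]
    return (np.linalg.inv(p["view"])@c.T).T[:,:3]
def cloud(p,q):
    m=models.masks_of(p,q)
    if not m: return None
    m=m[0]; r,c=np.nonzero(m["pixels"]&(p["depth"]>0))
    return m["conf"],m["location"],world(p,np.c_[c,r])
E
python3 - <<'E'
from h import *
for n in("scene","top"):
    p=eyes.capture(n); cv2.imwrite(f"pics/{n}0.png",p["image"][:,:,::-1])
    print(n,np.round(np.linalg.inv(p["view"])[:3,3]),p["intrinsics"].round(1).tolist())
    for q in("exposure","lid","handle_grip","catch_grip","tub","tape","squeegee"):
        r=cloud(p,q)
        if r: print(q,r[0],r[1],len(r[2]),np.median(r[2],0).round(1) if len(r[2]) else 0,np.percentile(r[2],[2,98],axis=0).round(0).tolist() if len(r[2]) else 0)
        else: print(q,None)
print(ctrl.read_time_s(),ctrl.read_orientation().round(3).tolist())
E
```

```text
scene [1134. -371.  839.] [[368.7, 0.0, 318.4], [0.0, 368.7, 201.8], [0.0, 0.0, 1.0]]
exposure 0.8 [328.4, 214.3] 20543 [680.8  34.1 115.7] [[461.0, -135.0, 23.0], [825.0, 287.0, 121.0]]
lid 0.72 [328.9, 205.6] 12274 [660.4  56.5 116.5] [[519.0, -110.0, 93.0], [781.0, 282.0, 128.0]]
handle_grip 0.82 [331.3, 201.4] 12347 [660.7  55.3 116.5] [[517.0, -110.0, 91.0], [781.0, 282.0, 127.0]]
catch_grip None
tub 0.65 [407.5, 156.4] 1221 [656.6 381.6 113.9] [[594.0, 349.0, 14.0], [691.0, 447.0, 119.0]]
tape 0.85 [376.8, 141.7] 499 [488.8 413.6  34.5] [[448.0, 289.0, 1.0], [544.0, 449.0, 115.0]]
squeegee 0.74 [263.7, 297.1] 4797 [ 721.  -215.    26.6] [[589.0, -274.0, 13.0], [829.0, -149.0, 30.0]]
top [ 457.   14. 1156.] [[401.1, 0.0, 316.4], [0.0, 401.1, 208.7], [0.0, 0.0, 1.0]]
exposure 0.67 [299.9, 212.6] 22412 [622.3  84.6 115.3] [[454.0, -126.0, 87.0], [808.0, 300.0, 121.0]]
lid 0.91 [301.9, 198.7] 15371 [642.   87.7 115.7] [[514.0, -102.0, 111.0], [778.0, 281.0, 121.0]]
handle_grip 0.78 [301.9, 203.8] 15717 [641.7  87.4 115.6] [[512.0, -104.0, 110.0], [779.0, 282.0, 121.0]]
catch_grip 0.49 [260.8, 265.3] 185 [474.6 188.  141.5] [[450.0, 177.0, 106.0], [502.0, 206.0, 150.0]]
tub 0.93 [186.1, 211.5] 1465 [635.5 387.4 114.5] [[593.0, 350.0, 11.0], [685.0, 443.0, 119.0]]
tape 0.61 [181.3, 265.6] 641 [490.8 401.1  38.6] [[448.0, 353.0, 3.0], [538.0, 448.0, 44.0]]
squeegee 0.86 [403.2, 183.6] 3699 [ 700.4 -209.6   25.6] [[584.0, -273.0, 5.0], [824.0, -149.0, 31.0]]
0.8 [[0.972, 0.235, 0.0], [0.235, -0.972, -0.0], [-0.0, 0.0, -1.0]]
```

Run:
```python
from h import *
# black pixels / red pixels
for n in("top","scene"):
    p=eyes.capture(n); hsv=cv2.cvtColor(p["image"],cv2.COLOR_RGB2HSV)
    R,C=np.mgrid[:400,:640]; W=world(p,np.c_[C.ravel(),R.ravel()]); z=W[:,2].reshape(400,640); X=W[:,0].reshape(400,640);Y=W[:,1].reshape(400,640)
    ok=(p["depth"]>0)&(X>420)&(X<850)&(Y>-160)&(Y<310)
    # lid mask rect
    l=models.masks_of(p,"lid")[0]["pixels"]&ok&(abs(z-115)<5)
    r=cv2.minAreaRect(np.c_[X[l],Y[l]].astype(np.float32)); print(n,"lid",r)
    e=models.masks_of(p,"exposure")[0]["pixels"]&ok&(z>108)&(z<160)
    print("exp",cv2.minAreaRect(np.c_[X[e],Y[e]].astype(np.float32)))
    b=(hsv[...,2]<70)&ok&(z>145)&(z<172)
    red=((hsv[...,0]<8)|(hsv[...,0]>172))&(hsv[...,1]>130)&(hsv[...,2]>60)&ok
    for nm,m in(("bar",b),("red",red),("redtop",red&(z>138))):
        if m.sum()<3: print(nm,m.sum());continue
        q=np.c_[X[m],Y[m],z[m]]; print(nm,m.sum(),np.median(q,0).round(1),q.min(0).round(),q.max(0).round(),cv2.minAreaRect(q[:,:2].astype(np.float32)),"px",C[m].mean().round(1),R[m].mean().round(1))
im=cv2.imread("pics/top0.png")[180:320,220:380]; a=cv2.resize(im,None,fx=3.5,fy=3.5,interpolation=2)
im=cv2.imread("pics/scene0.png")[120:330,200:440]
cv2.imwrite("pics/c.png",a); cv2.imwrite("pics/d.png",cv2.resize(im,None,fx=2.5,fy=2.5))
```

```text
top lid ((647.6094360351562, 89.34814453125), (274.815185546875, 400.0771789550781), 3.146291971206665)
exp ((629.89501953125, 88.51516723632812), (363.0663757324219, 439.55914306640625), 3.1674671173095703)
bar 213 [542.2  82.7 162.6] [535.  20. 156.] [550. 148. 168.] ((542.742431640625, 83.91217041015625), (10.293228149414062, 127.41735076904297), 3.2700583934783936) px 300.6 238.2
red 97 [469.4 188.  145.8] [450. -60.  50.] [494. 196. 151.] ((452.3389587402344, 71.02346801757812), (258.65472412109375, 43.96512222290039), 80.6305923461914) px 265.6 268.7
redtop 90 [471.8 188.2 146. ] [450. 181. 139.] [494. 196. 151.] ((471.63897705078125, 189.40875244140625), (45.44971466064453, 11.874068260192871), 7.924173355102539) px 259.7 268.3
scene lid ((643.6011962890625, 90.89661407470703), (278.4535827636719, 402.90460205078125), 3.1568961143493652)
exp ((619.5350952148438, 87.37075805664062), (348.0433349609375, 438.2013244628906), 2.87286114692688)
bar 101 [546.8  76.9 161.4] [540.  19. 146.] [552. 143. 166.] ((546.4628295898438, 81.122314453125), (6.79717493057251, 124.36705017089844), 2.7296900749206543) px 306.8 166.9
red 69 [474.8 186.8 141.7] [454. 183. 129.] [496. 193. 150.] ((474.7828674316406, 188.20230102539062), (42.234859466552734, 8.954647064208984), 3.6124114990234375) px 320.1 142.7
redtop 47 [474.7 186.7 145.6] [454. 183. 138.] [494. 193. 150.] ((474.00152587890625, 188.15296936035156), (40.66904830932617, 8.954647064208984), 3.6124112606048584) px 319.9 141.6
```

View pics/c.png

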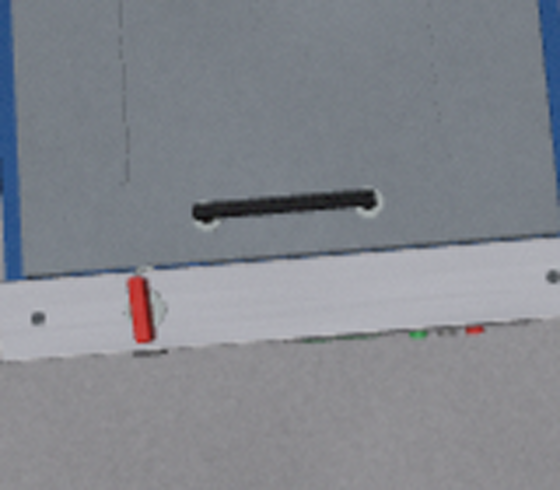

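View pics/d.png

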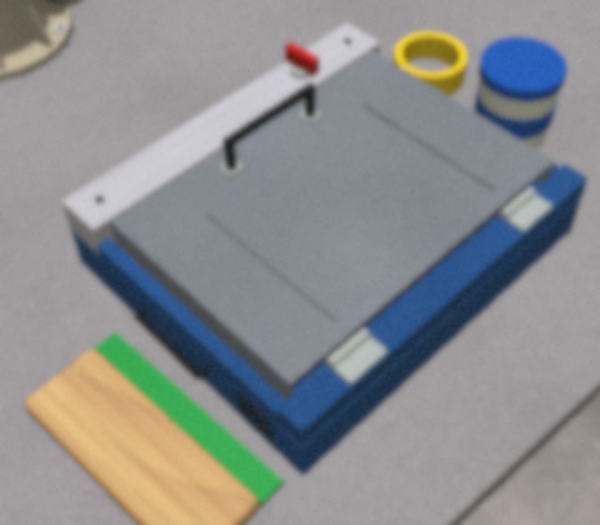

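The top crop shows the black bar at full-image pixel (301,238) and the red wing at (260,268), pointing nearly at the lid. The scene crop confirms the layout. The lid rectangle, bar and wing all agree on unit origin ≈ (632.5, 89.3) and yaw ≈ 0.055, with heights 163 and 146 as expected. The catch is at about 0.05–0.08 rad. Next I do the tug.

```bash
cat >> h.py <<'E'
yaw=0.055; O=np.array([632.5,89.3,0])
ux=np.array([np.cos(yaw),np.sin(yaw),0]); uy=np.array([-np.sin(yaw),np.cos(yaw),0])
def U(x,y,z): return O+x*ux+y*uy+np.array([0,0,z])
def down(a):
    "tool down, tool x axis at world angle a"
    return np.array([[np.cos(a),np.sin(a),0],[np.sin(a),-np.cos(a),0],[0,0,-1.]])
BAR=np.array([543.3,83.8,157]); CATCH=np.array([472.3,189.9,133.5])
def lidpos(t):
    "bar centre with the lid at t"
    h=U(150,0,100); r=np.array([-240,57]); c,s=np.cos(t),np.sin(t)
    return h+ux*(r[0]*c+r[1]*s)+np.array([0,0,r[1]*c-r[0]*s])
HP=np.array([0,0,ctrl.hold_point_z])
E
python3 - <<'E'
from h import *
print(U(-90,0,157),U(-155,110,133.5),lidpos(0),ctrl.hold_point_z)
for s in(1,-1):
    for nm,P,a in [("bar",BAR-HP,yaw+s*np.pi/2),("lift",lidpos(.7)-HP,yaw+s*np.pi/2),("c0",CATCH-[0,0,12],yaw+.07+(s<0)*np.pi),("c1",CATCH-[0,0,12],yaw+1.5+(s<0)*np.pi)]:
        j=planner.inverse_kinematics(P,down(a)); print(s,nm,None if j is None else np.round(j,2))
E
```

```text
[542.63609069  84.35249525 157.        ] [471.68742816 190.61296431 133.5       ] [542.63609069  84.35249525 157.        ] 18.700000000000003
1 bar [ 0.01  0.31 -0.19  1.07  0.    1.52]
1 lift [0.01 0.45 0.36 1.48 0.   1.53]
1 c0 [ 0.22  0.25 -0.32  1.    0.   -3.04]
1 c1 [ 0.22  0.25 -0.32  1.    0.    1.81]
-1 bar [ 0.01  0.31 -0.19  1.07  0.   -1.62]
-1 lift [ 0.01  0.45  0.36  1.48  0.   -1.61]
-1 c0 [ 0.22  0.25 -0.32  1.    0.    0.1 ]
-1 c1 [ 0.22  0.25 -0.32  1.    0.   -1.33]
```

Run:
```python
from h import *
R=down(yaw+np.pi/2); B=BAR-HP
ctrl.goto(B+[0,0,70],R)
f0=ctrl.read_wrist_force()
print("dn",ctrl.move_straight(B,v=100,until_force=12))
ctrl.command_gripper(0.0,40)
print("w",ctrl.read_width(),"ff",ctrl.read_finger_force(),"F",ctrl.read_wrist_force()-f0,ctrl.read_position()-B,ctrl.read_time_s())
z0=ctrl.read_position()[2]; f1=ctrl.read_wrist_force()
hit=ctrl.move_straight(B+[0,0,12],v=12,until_force=15)
print("tug",hit,"dz",ctrl.read_position()[2]-z0,"dF",ctrl.read_wrist_force()-f1)
ctrl.pause(.35)
print("dz",ctrl.read_position()[2]-z0,"dF",ctrl.read_wrist_force()-f1,ctrl.read_width(),ctrl.read_time_s())
p=eyes.capture("scene"); cv2.imwrite("pics/tug.png",cv2.resize(p["image"][100:300,220:460,::-1],None,fx=2.5,fy=2.5))
```

```text
dn False
w 0.12757043472785431 ff 39.21414256095886 F [-5.42030044 -0.4965345   6.26410015] [-1.15340088 -0.02337335  0.17950671] 5.3167
tug True dz 2.9654755684829013 dF [  9.9773544    0.30455419 -10.18730335]
dz 2.377321250982277 dF [ 11.07821717   0.23679447 -10.68000257] 0.12335517567861996 6.225
```

View pics/tug.png

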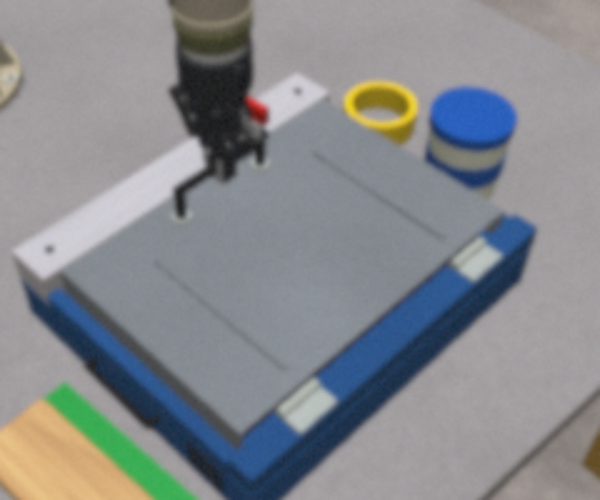

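The gripper holds the bar at pixel (220,165) in the crop, and the lid is about 2.4 mm up at roughly its own weight. That isn't at the hard stop yet, so I'll continue gently along the arc.

Run:
```python
from h import *
B=BAR-HP; P=ctrl.read_position()
print("F",ctrl.read_wrist_force())
for i in range(8):
    P=P+np.array([.25,0,1.0])
    h=ctrl.move_straight(P,v=12,until_force=20); ctrl.pause(.15)
    F=ctrl.read_wrist_force(); print(i,h,(ctrl.read_position()-B).round(2),F.round(1))
    if h or F[2]<-22: break
ctrl.pause(.25); print(ctrl.read_wrist_force().round(1),ctrl.read_position()-B,ctrl.read_width(),ctrl.read_time_s())
```

```text
F [ 5.09397176  0.21521773 -5.95964661]
0 False [-0.57 -0.02  3.38] [ 2.2  0.8 -4.8]
1 False [-0.48 -0.01  4.02] [  4.5   0.8 -10.6]
2 False [-0.45 -0.01  4.19] [  4.7   1.6 -16.7]
3 False [-0.49 -0.    4.33] [  6.5   0.5 -21.7]
4 False [-0.47  0.02  4.47] [  7.9   2.3 -25.8]
[  6.9   1.2 -25.6] [-4.44730029e-01 -4.31152131e-03  4.48751941e+00] 0.12350696019366005 8.6417
```

The lid stops hard at about 4 mm, so the catch holds. I'll lower it, let go and turn the catch.

Run:
```python
from h import *
B=BAR-HP
ctrl.move_straight(B+[0.4,0,0],v=30); ctrl.command_gripper(1.0); ctrl.move_straight(B+[0,0,70],v=150)
p=eyes.capture("top"); q=p["image"]
C=CATCH-[0,0,12.5]; a=yaw+.07+np.pi
ctrl.goto(C+[0,0,60],down(a))
ctrl.command_gripper(0.6)
f0=ctrl.read_wrist_force()
print("dn",ctrl.move_straight(C,v=80,until_force=10),ctrl.read_position()-C)
ctrl.command_gripper(0.0,40)
print("w",ctrl.read_width(),"ff",ctrl.read_finger_force(),ctrl.read_wrist_force()-f0,ctrl.read_ft_torque(),ctrl.read_joint_pos().round(3),ctrl.read_time_s())
```

```text
dn False [0.36793723 0.0784273  0.39631514]
w 0.1263833941372631 ff 42.64737904071808 [-2.44651115  5.00383626  1.87063544] [0.91327224 0.24168069 0.02135867] [ 0.225  0.249 -0.319  1.001  0.002  0.099] 13.475
```

Run:
```python
from h import *
j=np.array(planner.inverse_kinematics(CATCH-[0,0,12.5],down(yaw+.07+np.pi)))
for d in(.3,.6,.9,1.15,1.4):
    k=j.copy(); k[5]-=d; ctrl.goto_joints(k)
    print(d,ctrl.read_joint_pos()[5].round(3),ctrl.read_wrist_force().round(1),ctrl.read_ft_torque().round(2),round(ctrl.read_width(),3))
ctrl.command_gripper(0.6); P=ctrl.read_position(); ctrl.move_straight(P+[0,0,70],v=150)
B=BAR-HP; ctrl.command_gripper(1.0); ctrl.goto(B+[0,0,70],down(yaw+np.pi/2))
p=eyes.capture("top"); cv2.imwrite("pics/top2.png",cv2.resize(p["image"][180:320,200:380,::-1],None,fx=3,fy=3)); print(ctrl.read_time_s())
```

```text
0.3 -0.201 [-1.4  6.   4.2] [1.21 0.33 0.1 ] 0.133
0.6 -0.501 [-2.4  8.4  4.8] [1.42 0.42 0.1 ] 0.127
0.9 -0.801 [-2.9  7.6  4.2] [1.65 0.55 0.08] 0.134
1.15 -1.051 [-4.   8.5  4.7] [1.77 0.73 0.1 ] 0.133
1.4 -1.301 [-5.   8.9  7.2] [1.81 0.89 0.06] 0.133
19.325
```

View pics/top2.png

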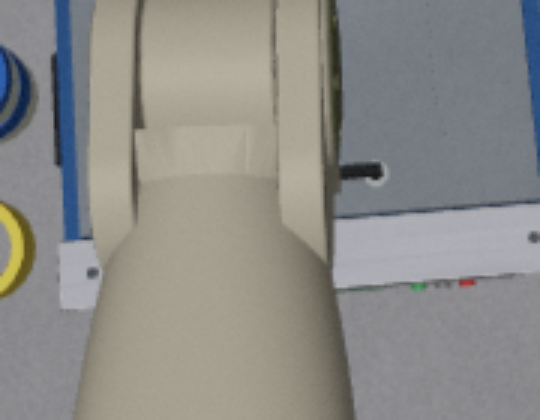

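The arm hides the catch in the top view (only the bar end shows, at crop (375,172)). I'll check the wing's angle numerically in the scene view, then grasp and lift with a force guard.

Run:
```python
from h import *
p=eyes.capture("scene"); hsv=cv2.cvtColor(p["image"],cv2.COLOR_RGB2HSV)
m=((hsv[...,0]<8)|(hsv[...,0]>172))&(hsv[...,1]>130)&(hsv[...,2]>60)&(p["depth"]>0)
r,c=np.nonzero(m); W=world(p,np.c_[c,r]); W=W[(abs(W[:,0]-472)<45)&(abs(W[:,1]-190)<45)&(W[:,2]>110)]
print("red",len(W),W.min(0).round() if len(W) else 0,W.max(0).round() if len(W) else 0)
R=down(yaw+np.pi/2); B=BAR-HP+[-.8,0,0]
print("dn",ctrl.move_straight(B,v=100,until_force=12))
ctrl.command_gripper(0.0,60)
print("w",ctrl.read_width(),ctrl.read_finger_force(),ctrl.read_wrist_force())
off=B-(lidpos(0)-HP)
for t in(.02,.04,.06):
    h=ctrl.move_straight(lidpos(t)-HP+off,v=20,until_force=18)
    print(t,h,ctrl.read_position()-B,ctrl.read_wrist_force().round(1),round(ctrl.read_width(),3))
    if h: break
print(ctrl.read_time_s())
```

```text
red 0 0 0
dn False
w 0.11466738782690218 58.448299169540405 [-2.3973525  -0.60784806  3.96403364]
0.02 False [0.57529238 0.0161316  4.22107257] [-2.  -1.  -2.8] 0.118
0.04 False [1.98294611 0.08978507 9.53679405] [-3.9 -0.8 -3.6] 0.116
0.06 False [ 3.34083741  0.17644728 14.34622595] [-4.5 -0.8 -3. ] 0.117
22.1083
```

The lid is free: about 3 N at 14 mm. Continuing up.

Run:
```python
from h import *
off=BAR-HP+[-.8,0,0]-(lidpos(0)-HP)
for t in np.arange(.12,.73,.06):
    h=ctrl.move_straight(lidpos(t)-HP+off,v=60,until_force=25)
    print(round(t,2),h,ctrl.read_wrist_force().round(1),round(ctrl.read_width(),3),round(ctrl.read_finger_force(),1))
    if h: break
ctrl.pause(.5); print(ctrl.read_position()-(lidpos(.72)-HP+off),ctrl.read_joint_vel().round(3),ctrl.read_time_s())
p=eyes.capture("scene"); cv2.imwrite("pics/up.png",p["image"][:,:,::-1])
r=cloud(p,"lid")
if r:
    W=r[2]; L=(W-U(150,0,100)); xs=L@ux; k=(xs<0)&(xs>-150); f=np.polyfit(xs[k],L[k,2],1); print("lid ang",-np.arctan(f[0]))
```

```text
0.12 False [-6.6 -1.2 -1.3] 0.118 58.7
0.18 False [-8.2 -0.5  0.5] 0.119 58.7
0.24 False [-6.9 -0.9 -1.9] 0.117 58.6
0.3 False [-8.4 -0.9 -0. ] 0.112 58.7
0.36 False [-8.9 -1.3  2.1] 0.116 58.7
0.42 False [-10.   -1.1   2.5] 0.114 58.6
0.48 False [-9.6 -1.   2.1] 0.116 58.6
0.54 False [-9.7 -1.4  4.5] 0.114 58.6
0.6 False [-9.9 -1.9  6.4] 0.115 58.6
0.66 False [-9.9 -0.7  6.3] 0.117 58.6
0.72 False [-9.9 -1.2  6.3] 0.113 58.7
[-0.50470811 -0.01902171  3.82229831] [-0.001 -0.002  0.    -0.     0.001  0.001] 27.0083
```

View pics/up.png

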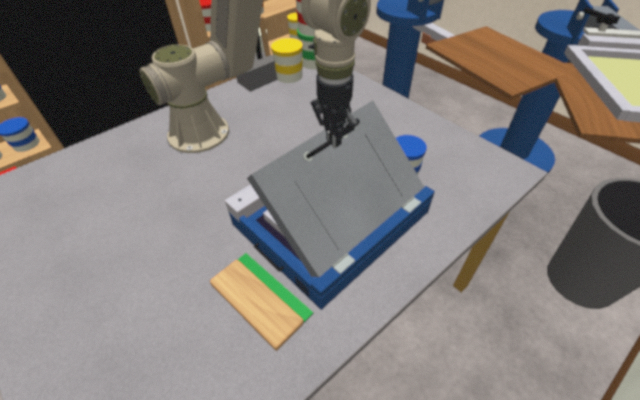

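The lid stands open, with the gripper on the bar at about (340,130) and the squeegee and tub in place. I'll measure the lid angle from depth before handing in.

Run:
```python
from h import *
p=eyes.capture("scene")
px=np.array([(c,r) for r in range(175,235,3) for c in range(310,370,3)]); W=world(p,px); W=W[p["depth"][px[:,1],px[:,0]]>0]
n=np.linalg.svd(W-W.mean(0))[2][2]; print("lid angle",np.arccos(abs(n[2])),len(W))
for q in("tub","tape","squeegee"):
    r=cloud(p,q); print(q,r and np.median(r[2],0).round())
print(ctrl.read_finger_force(),ctrl.read_joint_vel().round(4))
```

```text
lid angle 0.7172865962200359 399
tub [661. 401. 116.]
tape [690.  46. 201.]
squeegee [ 720. -215.   27.]
58.65979492664337 [ 0.0001 -0.0013  0.0005 -0.0002 -0.0009  0.0013]
```

```bash
python3 -c "
from h import *
print(ctrl.finish_job(),ctrl.read_time_s())"
```

```text
the job is handed in; nothing more can be done
the job is handed in; nothing more can be done
```

The tug showed the catch still held (hard stop at about 4 mm), so I turned it anticlockwise to about 1.5 rad and raised the lid freely to 0.72 rad (41°). I handed in with the gripper holding the lid steady; the squeegee and tub showed no sign of moving, but the tape was hidden behind the lid in the last picture, so I couldn't check it, and no verdict came back.

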